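Work the brass pull handle past the post into the hearth bay

ROBOT

A 6-joint arm with a two-finger parallel gripper is mounted at the origin on the work surface. World frame = base frame: x ahead of the robot, y to its left, z up, the work surface at z = 0. Lengths are in m, angles in rad, forces in N, time in s.
With the tool pointing down it reaches from about 0.35 to 0.975 m from the base axis. Payload 7.1 kg.
Tool frame: the origin (TCP) lies where the fingers leave the gripper's body, on its centre line; the fingertips stand 80 mm ahead of it and the grasp point (between the pads) lies 61 mm ahead of it; z points along the fingers, y is the direction in which the jaws open and shut (so a half turn about z gives the same grasp; the last joint's range is limited). The gripper opens to 88 mm and grips with 3 to 60 N. Pads are 20 mm wide; open, the fingers measure 115 mm over their backs; the gripper's body (75 mm by 178 mm) begins 61 mm behind the grasp point.
Start: joints at [-1.255, 0.423, 1.63, -0, 1.089, -0.019], TCP at [0.205, -0.59, 0.303] pointing down, gripper open.
Joint ranges: [-3, 3], [-0.9, 2.11], [0.09, 2.58], [-1.31, 4.45], [0.11, 2.69], [-2.54, 2.54]. Speed limits (rad/s): [2.39, 2.39, 3.01, 3.14, 3.14, 3.14].

INTERFACE

Orientations are given as a rotation vector (axis times angle).
In Python, from rig import manip gives the robot as it stands. The module is installed in compiled form; this text tells all that it offers.
- The arm moves only by the tool carry_out, never from a script. Its argument "motion" is a list of rows, each a list of 2 entries, a list of its own where there are three numbers: the shift along the world's x, y, z in cm, then the turn about the world's z in degrees. In form: [[[x, y, z], spin], ...]. A call has 1 to 5 rows; each row is the pose to reach, as a shift and turn from the pose commanded when the call began; what a row does not reach only later rows make up. A row lasts 1/8 s, in which the tool goes at most 62.5 mm and 10.7 degrees, less where a joint would pass 70% of its speed; a pose out of reach is approached as far as the arm can. A call with a gripper value outside its range is refused whole. "claw" is the opening, from -1 (shut) to 1 (fully open), so that 0 is half open, set as the call begins (left out, the last holds). The fingers move at their own pace and stop on an object; the grip force is fixed at half the most. Time passes only in rows, so rows that repeat a pose let the fingers close. It gives the time, the measured TCP pose, the force and the opening at its end, in the units of the state.
- manip.sense(): the state, without advancing time (a new reading comes with each control period).
- manip.snapshot(name): name is "scene" or "side" or "wrist"; returns a dict with "pixels" (400x640x3 uint8, red, green, blue), "mtx" (3x3 intrinsics, pixels), "extrinsics" (4x4, takes a point from world to camera coordinates). Camera axes: x right, y down, z forward; pixel columns grow to the right and rows downward; lengths in m; the calibration is good to about 2 mm. The wrist camera is an equidistant fisheye: a pixel r from the principal point sees the ray r / f radians off the axis. A picture is of the moment at which its call begins. There is no depth.
- manip.finish_job(): hands the job in, once; it reports no verdict.
Trained networks look in a picture, given as the dict that the camera call returned (one of the last four; its "shot" number tells which), for a name from the list of things; names that differ only in an ending like _2 or _b are one class to them, and where a whole thing is asked for, a point or a joint stands for the part that bears it (a point fixed in the world has none). Each returns a list of dicts, best first, with "conf" (0 to 1); they miss things now and then, are a little off and sometimes report something else, mostly with a low value. They report only what shows in the picture. A call takes as long as a camera call.
- manip.boxes_of(picture, label): "xy" ([column, row] in pixels, amid what is visible of it).
The state is a dict: "time": time; "joint_positions": joint angles; "qd": joint speeds; "joint_torque": joint torques, N m; "tcp_pos": TCP position; "ee_rot": TCP orientation; "contact_force": force on the tool from outside, world axes, zero at the start; "torque": the same for the moment, N m; "width": finger opening in m.
Only numpy, scipy, OpenCV 4.12 (cv2) and the standard library are available. Lean on these libraries where they do the work, as an engineer would, in place of code of your own. Each camera call takes 0.05 s, during which the arm holds its last target. There are 200 camera calls.

TASK

Slide the long brass pull handle, lying on the soldering board, into the bay between the firebricks behind it: the steel post of the third hand stands in the bay's mouth, so push the end nearer the post in behind the post first, then push the other end in, until the whole handle lies flat along the back bricks inside the bay. Its two feet are only tacked on, so just push it along the board with your fingertips, never pick it up or tip it, and leave everything else on the bench where it stands.

Things in the scene. Friction and masses are not known exactly. Their poses are not given: they have to be found in the camera images.
- hearth: Fixed pale heatproof board 440 (x) x 620 (y) x 10 mm, origin at the centre of its underside on the bench. On it cream firebricks 32 mm high wall in a bay floored by the board and open towards -x (to the robot): back face at x = 100 mm, side faces at y = -80 and +190 mm, mouth at x = 45 mm. Side bricks reach 76 mm outward in y with fronts at x = 45; back bricks reach to x = 214 mm.
- bay_back (a point): Point on the board at the foot of the back bricks, midway along the bay (x = 100, y = 55, z = 10 mm in the hearth's frame); same axes as the hearth.
- third_hand: Fixed steel post in the bay's mouth, nearer its +y side: nut 24 mm diameter x 12 mm, post 12 mm diameter, ball clamp, 67 mm high above the board; tweezers reach 150 mm from the clamp towards +y and slightly -x, 55 to 70 mm above the board. Origin: post axis, board top; axes as hearth. 65-75 mm in front of the back bricks; the way in between it and the -y brick is shorter than the handle.
- handle_center (a point): Loose brass pull handle, about 0.66 kg: bar 220 mm long (its y) x 22 mm wide (x) x 16 mm high, lying in front of the bay roughly parallel to it; two round feet 15 mm diameter, 14 mm high stand on its top 80 mm either side of the middle. This point: bar's centre, 8 mm above the board; y points along the bar to the end nearer the post, x roughly into the bay.
- handle_post_end (a point): Centre of the handle's end face at its +y end, the end nearer the post; 8 mm above the board.
- handle_far_end (a point): Centre of the handle's end face at its -y end, farther from the post; 8 mm above the board.
- borax_dish: Bystander: white ceramic dish, 72 mm diameter, 22 mm high, on the board left of the post. Origin: centre of its underside.
- flux_jar: Bystander: small jar, 42 mm diameter, 46 mm high, on the board to the right of the right-hand side brick. Origin: centre of its underside.
- charcoal: Bystander: black charcoal block 50 x 75 x 30 mm lying on top of the back bricks. Origin: centre of its underside.
- pick: Bystander: soldering pick with wooden handle, 172 mm long (along its y), 12 mm high, lying on top of the back bricks. Origin: near its middle, on its underside.
- tweezers: Bystander: cross-locking tweezers 150 mm long (along its y), 10 mm high, lying on the board near its robot-side edge. Origin: its middle, on the board.
- solder_tin: Bystander: flat round tin, 44 mm diameter, 18 mm high, on the board in front of the left-hand side brick. Origin: centre of its underside.

How it is judged:
By the outcome, as a careful person would: the job done as asked, in the order asked, and still so for the second after the job is handed in, with the robot touching nothing.
It also fails if it takes over 72 s, if anything falls off the work surface, if the arm or the gripper's body presses on something with over 40 N, if the wrist force passes 120 N, or if a joint passes its speed limit or range.

## Working session

There is one attempt and no reset: what is moved stays moved. The work goes in short steps, Python scripts to look and compute and a tool call to move; the robot and the scene stay as the last step left them, time stands still between calls to the robot, and variables do not carry over. Pictures are saved under pics/ and viewed, about 8 in all and at most 12, crops included, and the job is handed in when it is done.

Besides the shell and the picture viewer there is one more tool, called as a command line: name --argument value ..., lists and objects as JSON in quotes. carry_out: Moves the arm, as the interface text tells. Its arguments: {"type":"object","properties":{"motion":{"type":"array","items":{"type":"array"}},"claw":{"type":"number"}},"required":["motion"]}

```bash
mkdir -p pics
cat > h.py <<'E'
from rig import manip
import numpy as np, cv2
def snap(n,f=None):
    p=manip.snapshot(n)
    if f: cv2.imwrite('pics/'+f,p["pixels"][:,:,::-1])
    return p
def ray(p,uv):
    K=np.array(p["mtx"]);T=np.array(p["extrinsics"]);R=T[:3,:3]
    d=np.linalg.inv(K)@[uv[0],uv[1],1]
    return -R.T@T[:3,3],R.T@d
def onz(p,uv,z):
    o,d=ray(p,uv); return o+d*(z-o[2])/d[2]
def proj(p,X):
    K=np.array(p["mtx"]);T=np.array(p["extrinsics"]);c=T[:3,:3]@np.array(X)+T[:3,3]
    q=K@c; return q[:2]/q[2]
E
python3 - <<'E'
from h import *
print({k:np.round(v,3) for k,v in manip.sense().items()})
zs=dict(handle_center=.018,handle_post_end=.018,handle_far_end=.018,third_hand=.045,borax_dish=.02,flux_jar=.033,solder_tin=.02,charcoal=.057,tweezers=.015,hearth=.01,bay_back=.01)
for n in ("scene","side"):
    p=snap(n,n+'0.png')
    print(n,np.round(ray(p,(320,200))[0],3))
    for k,z in zs.items():
        for b in manip.boxes_of(p,k)[:2]: print(k,np.round(b["xy"],1),round(b["conf"],2),np.round(onz(p,b["xy"],z),3))
E
```

```text
{'time': np.float64(0.0), 'joint_positions': array([-1.255,  0.424,  1.631,  0.   ,  1.089, -0.019]), 'qd': array([ 0.001, -0.001,  0.003, -0.001, -0.002, -0.001]), 'joint_torque': array([-1.0000e-03, -5.4464e+01, -2.7367e+01,  6.4000e-02,  2.3000e-02,
       -0.0000e+00]), 'tcp_pos': array([ 0.205, -0.59 ,  0.302]), 'ee_rot': array([-3.096, -0.523,  0.   ]), 'contact_force': array([ 0.431, -0.571,  0.083]), 'torque': array([-0.02 , -0.008,  0.01 ]), 'width': np.float64(0.088)}
scene [ 0.744 -0.271  0.677]
handle_post_end [240.4 283.4] 0.59 [ 0.492 -0.151  0.018]
handle_far_end [239.7 281.1] 0.75 [ 0.488 -0.149  0.018]
third_hand [341.3 210. ] 0.94 [0.569 0.064 0.045]
third_hand [216.1 380.8] 0.56 [ 0.57  -0.294  0.045]
flux_jar [215.8 383.9] 0.98 [ 0.57  -0.298  0.033]
solder_tin [389.1 171.4] 0.64 [0.596 0.214 0.02 ]
solder_tin [240.3 280.6] 0.46 [ 0.489 -0.148  0.02 ]
charcoal [344.8 340.6] 0.73 [ 0.702 -0.14   0.057]
tweezers [251.1 195.5] 0.58 [0.388 0.006 0.015]
tweezers [285.1 266.3] 0.3 [ 0.538 -0.08   0.015]
hearth [286.7 272.6] 0.93 [ 0.547 -0.087  0.01 ]
hearth [435.2 231.
[... 192 characters left out ...]
489 -0.142  0.018]
handle_post_end [369.4 175.9] 0.92 [ 0.497 -0.142  0.018]
handle_post_end [308.6 133.5] 0.59 [ 0.721 -0.177  0.018]
handle_far_end [372.2 177.9] 0.59 [ 0.487 -0.141  0.018]
handle_far_end [243.9 249. ] 0.17 [0.598 0.217 0.018]
third_hand [296.6 206.7] 0.95 [0.566 0.066 0.045]
borax_dish [290.5 268.7] 0.95 [0.48  0.194 0.02 ]
flux_jar [376.5 126.1] 0.58 [ 0.578 -0.301  0.033]
solder_tin [245.8 250.1] 0.61 [0.591 0.217 0.02 ]
solder_tin [368.9 178.7] 0.43 [ 0.491 -0.132  0.02 ]
charcoal [306.3 132.6] 0.81 [ 0.7   -0.142  0.057]
tweezers [374.7 229.2] 0.6 [ 0.395 -0.009  0.015]
hearth [327.7 205.8] 0.68 [ 0.526 -0.004  0.01 ]
bay_back [330.6 208.6] 0.72 [ 0.516 -0.001  0.01 ]
```

View pics/scene0.png

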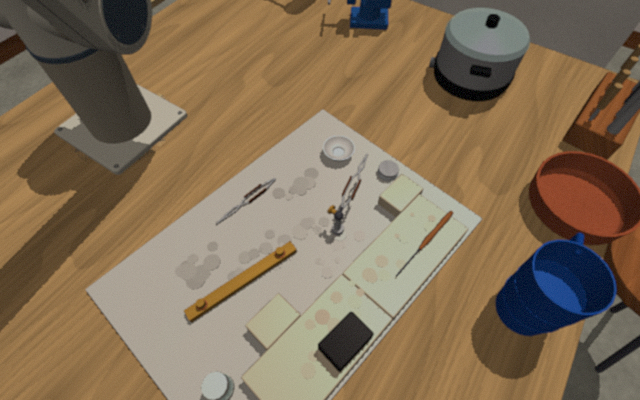

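View pics/side0.png

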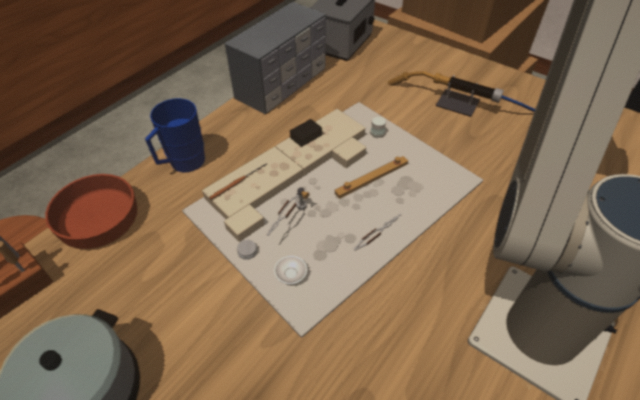

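Both views show the handle lying in front of the bay (scene: about (190,312) to (295,248)), the post near (338,225), and the dish, tin and charcoal in their places. Next I'll fit the hearth from its corners and take zoomed crops of the handle and bay.

Run:
```python
from h import *
from scipy.optimize import least_squares
ps=snap("scene");pd=snap("side")
C={'+-':(.22,-.31),'--':(-.22,-.31),'-+':(-.22,.31),'++':(.22,.31)}
obs=[(ps,'--',(88,291)),(ps,'-+',(322,111)),(ps,'++',(481,218)),(pd,'+-',(362,103)),(pd,'--',(482,181)),(pd,'-+',(302,335)),(pd,'++',(185,210))]
def W(q,x,y,z):
    c,s=np.cos(q[2]),np.sin(q[2]); return [q[0]+c*x-s*y,q[1]+s*x+c*y,z]
r=least_squares(lambda q:np.concatenate([proj(p,W(q,*C[k],.01))-uv for p,k,uv in obs]),[.55,-.04,0],loss='soft_l1')
print(r.x,np.round(r.fun,1)); q=r.x; np.save('q.npy',q)
tiles=[]
for p,(u,v,w,h) in ((ps,(170,160,260,190)),(pd,(190,100,240,175))):
    im=p["pixels"][:,:,::-1].copy()
    im=cv2.resize(im[v:v+h,u:u+w],None,fx=3,fy=3,interpolation=cv2.INTER_CUBIC)
    P=lambda x,y,z:tuple(int(t) for t in (proj(p,W(q,x,y,z))-[u,v]+.5)*3)
    b=[(.045,-.08),(.1,-.08),(.1,.19),(.045,.19)]
    for z,c in ((.042,(0,0,255)),):
        for i in range(3): cv2.line(im,P(*b[i],z),P(*b[i+1],z),c,1)
    for x in range(u//20*20+20,u+w,20): cv2.putText(im,str(x),((x-u)*3,10),0,.35,(255,0,0));cv2.line(im,((x-u)*3,12),((x-u)*3,18),(255,0,0))
    for y in range(v//20*20+20,v+h,20): cv2.putText(im,str(y),(0,(y-v)*3),0,.35,(255,0,0))
    tiles.append(im)
cv2.imwrite('pics/c1.png',tiles[0]);cv2.imwrite('pics/c2.png',tiles[1])
for p in (ps,pd):
    hsv=cv2.cvtColor(p["pixels"],cv2.COLOR_RGB2HSV)
    m=cv2.inRange(hsv,(10,150,70),(28,255,255))
    poly=np.array([proj(p,W(q,x,y,.01)) for x,y in ((-.2,-.29),(.04,-.29),(.04,.2),(-.2,.2))],int)
    k=np.zeros_like(m);cv2.fillPoly(k,[poly],255);m&=k
    n,l,s,c=cv2.connectedComponentsWithStats(m);i=1+np.argmax(s[1:,4])
    ys,xs=np.where(l==i);R=cv2.minAreaRect(np.c_[xs,ys].astype(np.float32));B=cv2.boxPoints(R)
    print(s[i],R);
    for e in B: print(e,np.round(onz(p,e,.02),4))
    o=B[0];
```

```text
[ 0.53293727 -0.04744989 -0.17175713] [-4.9 -0.8 -0.6 -1.8  0.5  0.7 -3.5 -1.9  1.3 -2.3 -0.3  0.7 -3.2 -0.4]
[ 185  242  111   79 1441] ((239.26918029785156, 280.1538391113281), (12.758103370666504, 127.30369567871094), 56.30992889404297)
[182.76918 310.15387] [ 0.4416 -0.243   0.02  ]
[288.69226 239.53845] [ 0.5133 -0.0338  0.02  ]
[295.76917 250.15381] [ 0.5373 -0.0443  0.02  ]
[189.8461  320.76923] [ 0.4643 -0.2494  0.02  ]
[350 163  46  25 180] ((372.8000793457031, 174.60003662109375), (4.472135543823242, 50.087921142578125), 63.43495178222656)
[349.4001  183.80003] [ 0.5208 -0.0875  0.02  ]
[394.20007 161.40004] [ 0.4726 -0.2235  0.02  ]
[396.20007 165.40004] [ 0.4608 -0.214   0.02  ]
[351.4001  187.80003] [ 0.5091 -0.0793  0.02  ]
```

View pics/c1.png

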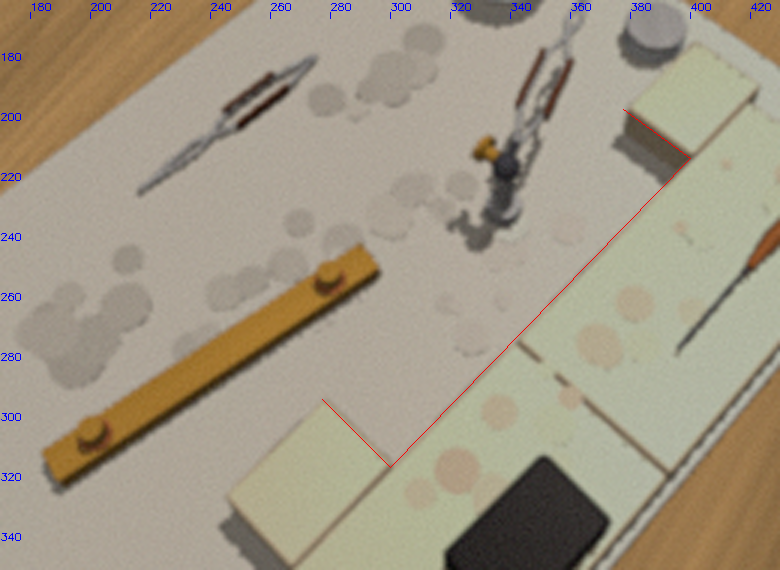

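View pics/c2.png

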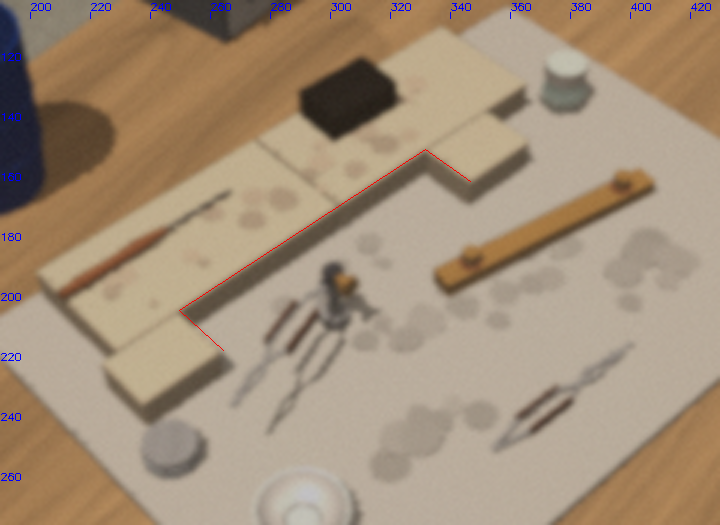

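Red lines (fitted bay) match the bricks in both crops. The handle's top corners are at scene (291,241), (297,250), (184,312) and (191,321), and the post foot is near scene (339,231), side (302,206).

```bash
cat >> h.py <<'E'
q=np.load('q.npy')
def H(X):
    c,s=np.cos(q[2]),np.sin(q[2]);d=np.array(X)[:2]-q[:2]; return np.array([c*d[0]+s*d[1],-s*d[0]+c*d[1]])
def W(x,y):
    c,s=np.cos(q[2]),np.sin(q[2]); return np.array([q[0]+c*x-s*y,q[1]+s*x+c*y])
E
python3 - <<'E'
from h import *
ps=snap("scene");pd=snap("side")
a=lambda u0,v0,x,y:(u0+x/3-.3,v0+y/3-.3)
for n,p,uv,z in [("postend_a",ps,a(170,160,363,243),.026),("postend_b",ps,a(170,160,380,269),.026),("far_a",ps,a(170,160,42,454),.026),("far_b",ps,a(170,160,62,481),.026),
 ("S postend_a",pd,a(190,100,435,271),.026),("S postend_b",pd,a(190,100,448,287),.026),("S far_a",pd,a(190,100,638,171),.026),("S far_b",pd,a(190,100,655,184),.026),
 ("nut",ps,a(170,160,507,215),.018),("nut S",pd,a(190,100,336,320),.018),("ball",ps,a(170,160,506,164),.07),("ball S",pd,a(190,100,334,272),.07)]:
    X=onz(p,uv,z);print(n,np.round(X*1000),'hearth',np.round(H(X)*1000))
p=snap("wrist","w0.png")
E
```

```text
postend_a [520. -36.  26.] hearth [-15.   9.]
postend_b [539. -44.  26.] hearth [6. 4.]
far_a [ 447. -243.   26.] hearth [ -51. -208.]
far_b [ 467. -248.   26.] hearth [ -31. -209.]
S postend_a [535. -44.  26.] hearth [1. 4.]
S postend_b [516. -36.  26.] hearth [-18.   8.]
S far_a [ 462. -246.   26.] hearth [ -36. -207.]
S far_b [ 442. -241.   26.] hearth [ -57. -206.]
nut [583.  35.  18.] hearth [35. 89.]
nut S [572.  41.  18.] hearth [23. 94.]
ball [576.  40.  70.] hearth [28. 93.]
ball S [575.  37.  70.] hearth [27. 90.]
```

Pose estimates in the hearth frame: handle centre is about (-25,-100) mm, tilted 10° towards the bay, and the post is at (28,91).

Plan:
1. Plough with two fingertips on the long side to shift it into line at about 14°.
2. Push the far end axially, so the post end slides behind the post.
3. Plough again while turning to 0°, until it lies against the back bricks.

First I'll hover in front of the handle.

carry_out --motion '[[[5.1,9.2,0],-9],[[10.2,18.4,-2],-18],[[15.3,27.6,-5],-27],[[20.4,36.8,-8],-35],[[25.5,46,-12],-39]]' --claw 1

```text
time: 2.08
tcp_pos: [0.3546, -0.3211, 0.2482]
ee_rot: [3.093, -0.546, 0.002]
contact_force: [0.8, 0.2, 0.5]
width: 0.0878
```

carry_out --motion '[[[0,0,0],0],[[0,0,0],0]]'

```text
time: 2.33
tcp_pos: [0.3541, -0.323, 0.2485]
ee_rot: [3.094, -0.538, 0.001]
contact_force: [0.5, -0.2, 0.8]
width: 0.088
```

```bash
cat >> h.py <<'E'
from scipy.spatial.transform import Rotation as Ro
def tool():
    s=manip.sense();y=Ro.from_rotvec(s["ee_rot"]).as_matrix()[:,1]
    b=np.degrees(np.arctan2(y[1],y[0]))%180
    return s,np.array(s["tcp_pos"]),b      # b world dir of jaws
def goal(cx,cy,a,t,n):
    """hearth mm centre, tilt deg a, along t, offset n(+into bay) -> shift cm, spin"""
    r=np.radians(a);P=np.array([cx+t*np.sin(r)+n*np.cos(r),cy+t*np.cos(r)-n*np.sin(r)])/1000
    s,p,b=tool();w=W(*P);B=90+np.degrees(q[2])-a
    return np.round((w-p[:2])*100,2),round(B-b,1)
def st():
    s,p,b=tool();print('t',round(float(s["time"]),2),'hearth',np.round(H(p)*1000,1),'z',round(p[2]*1000,1),'a',round(90+np.degrees(q[2])-b,1),'F',np.round(s["contact_force"],1),'w',round(float(s["width"]),3))
E
python3 - <<'E'
from h import *
st();print(goal(-25,-100,9.9,0,-33))
snap("wrist","w1.png");snap("scene","s1.png")
a=cv2.imread('pics/w1.png');b=cv2.imread('pics/s1.png')
cv2.imwrite('pics/m1.png',np.vstack([a[60:340],b[120:380]]))
E
```

```text
t 2.33 hearth [-129.1 -302.1] z 248.5 a 9.9 F [ 0.5 -0.2  0.8] w 0.088
(array([10.6 , 19.25]), np.float64(-0.0))
```

View pics/m1.png

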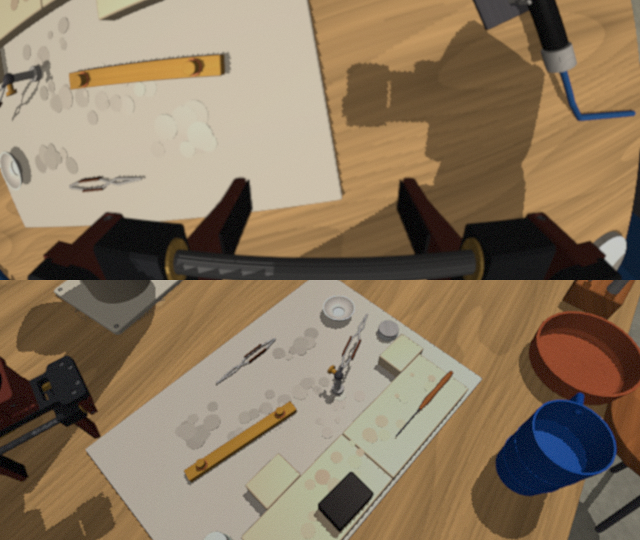

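The wrist view shows the handle ahead with the jaws parallel to it. The arm only got partway, so I'll carry on to the hover and then lower in front of the handle.

carry_out --motion '[[[2.8,5,-2],0],[[5.6,10,-5],0],[[8.4,15,-7.5],0],[[10.6,19.2,-9],0],[[10.6,19.2,-9],0]]'

```text
time: 3.05
tcp_pos: [0.4607, -0.1296, 0.1573]
ee_rot: [-3.095, 0.537, 0.001]
contact_force: [-0.8, 0.7, 0.2]
width: 0.0873
```

Run:
```python
from h import *
st();print(goal(-25,-100,9.9,0,-33))
snap("wrist","w2.png")
```

```text
t 3.05 hearth [-57.2 -93.3] z 157.3 a 9.8 F [-0.8  0.7  0.2] w 0.087
(array([-0.05, -0.1 ]), np.float64(-0.1))
```

View pics/w2.png

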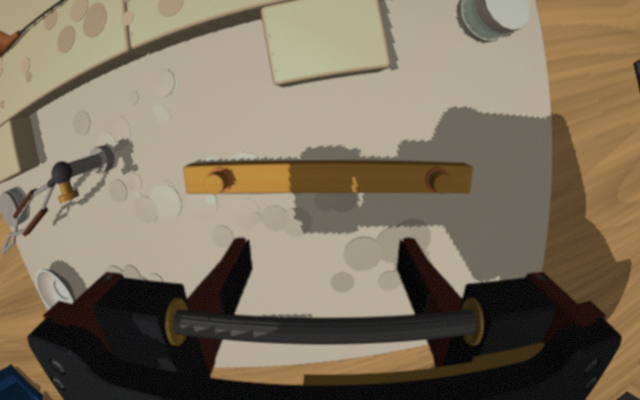

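The bar is parallel to the fingers and centred between them (columns 185–470, fingers at 240 and 408). I'll lower now.

carry_out --motion '[[[0,0,-3],0],[[0,0,-5],0],[[0,0,-6.1],0],[[0,0,-6.2],0]]'

```text
time: 3.6
tcp_pos: [0.4595, -0.1318, 0.0961]
ee_rot: [3.094, -0.544, -0.001]
contact_force: [0.6, -0.3, 1.0]
width: 0.0879
```

Run:
```python
from h import *
st();print(goal(-25,-100,9.9,0,-21),goal(14,-110,14,0,-21))
```

```text
t 3.6 hearth [-58.  -95.7] z 96.1 a 10.1 F [ 0.6 -0.3  1. ] w 0.088
(array([ 1.2 , -0.28]), np.float64(0.2)) (array([ 4.92, -1.79]), np.float64(-3.9))
```

carry_out --motion '[[[0.6,-0.1,0],0],[[1.2,-0.3,0],0],[[1.8,-0.6,0],-0.8],[[2.3,-0.8,0],-1.5],[[2.8,-1,0],-2]]'

```text
time: 4.22
tcp_pos: [0.4863, -0.1399, 0.0963]
ee_rot: [-3.084, 0.595, 0.007]
contact_force: [-6.3, 2.8, 5.3]
width: 0.0877
```

carry_out --motion '[[[0.5,-0.2,0],-0.5],[[1,-0.4,0],-1],[[1.5,-0.6,0],-1.5],[[2.1,-0.8,0],-2],[[2.1,-0.8,0],-2]]'

```text
time: 4.85
tcp_pos: [0.5087, -0.1484, 0.0963]
ee_rot: [-3.074, 0.648, 0.001]
contact_force: [-2.0, 0.6, 2.2]
width: 0.0879
```

Run:
```python
from h import *
st()
snap("scene","s2.png");p=snap("wrist","w3.png")
a=cv2.imread('pics/s2.png');b=cv2.imread('pics/w3.png')
cv2.imwrite('pics/m2.png',np.vstack([cv2.resize(a[150:350,150:470],None,fx=2,fy=2,interpolation=2)[:330],b[60:320]]))
```

```text
t 4.85 hearth [  -6.6 -103.6] z 96.3 a 14.0 F [-2.   0.6  2.2] w 0.088
```

View pics/m2.png

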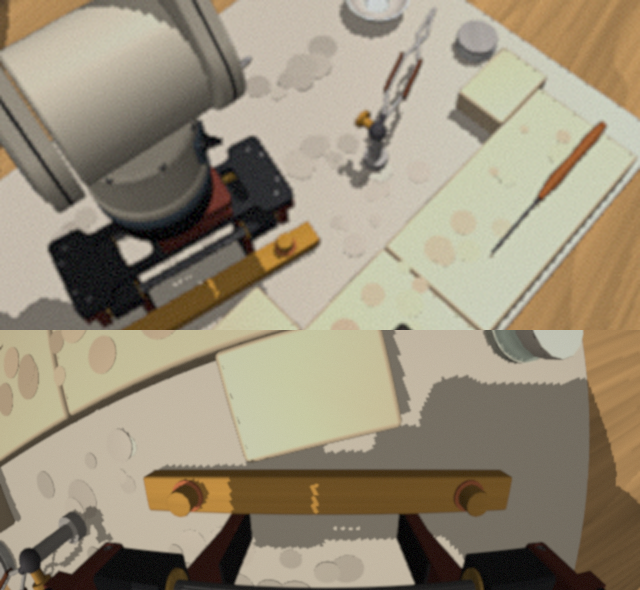

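The bar moved cleanly: it sits against both fingertips, and its post end is at scene pixel (306,266). Now I'll back off, lift, close the fingers and go round to the far end.

carry_out --motion '[[[-1,0.4,0],0],[[-2,0.8,0],0],[[-2,0.8,4],0],[[-2,0.8,6.5],0],[[-2,0.8,6.5],0]]' --claw 1

```text
time: 5.58
tcp_pos: [0.4894, -0.1408, 0.1628]
ee_rot: [3.074, -0.648, 0.007]
contact_force: [-0.2, 0.3, 0.2]
width: 0.0881
```

carry_out --motion '[[[0,0,0],0]]' --claw -1

```text
time: 5.7
tcp_pos: [0.4882, -0.1404, 0.1606]
ee_rot: [-3.074, 0.648, 0.001]
contact_force: [-0.0, 0.0, -1.5]
width: 0.0808
```

Run:
```python
from h import *
st()
p=snap("scene")
for uv in ((302.2,261.2),(309.7,270.2)): print(np.round(H(onz(p,uv,.026))*1000))
print(goal(13.8,-108.5,14,-142,0))
```

```text
t 5.7 hearth [-28.2 -99.2] z 160.6 a 14.0 F [-0.   0.  -1.5] w 0.081
[30. -5.]
[52. -8.]
(array([ -1.75, -14.63]), np.float64(-0.0))
```

carry_out --motion '[[[-0.6,-5,0],0],[[-1.2,-10,0],0],[[-1.8,-14.8,0],0],[[-1.8,-14.8,0],0],[[-1.8,-14.8,-1],0]]' --claw -1

```text
time: 6.38
tcp_pos: [0.4704, -0.2882, 0.1503]
ee_rot: [-3.073, 0.649, 0.001]
contact_force: [0.0, -0.6, -0.1]
width: 0.0272
```

Run:
```python
from h import *
st();print(goal(13.8,-110,14,-142,0))
snap("wrist","w4.png");snap("scene","s3.png")
a=cv2.imread('pics/s3.png');b=cv2.imread('pics/w4.png')
cv2.imwrite('pics/m3.png',np.vstack([cv2.resize(a[180:380,150:470],None,fx=2,fy=2,interpolation=2)[40:340],b[80:370]]))
```

```text
t 6.38 hearth [ -20.4 -247.9] z 150.3 a 14.0 F [ 0.  -0.6 -0.1] w 0.027
(array([-0.01,  0.02]), np.float64(0.0))
```

View pics/m3.png

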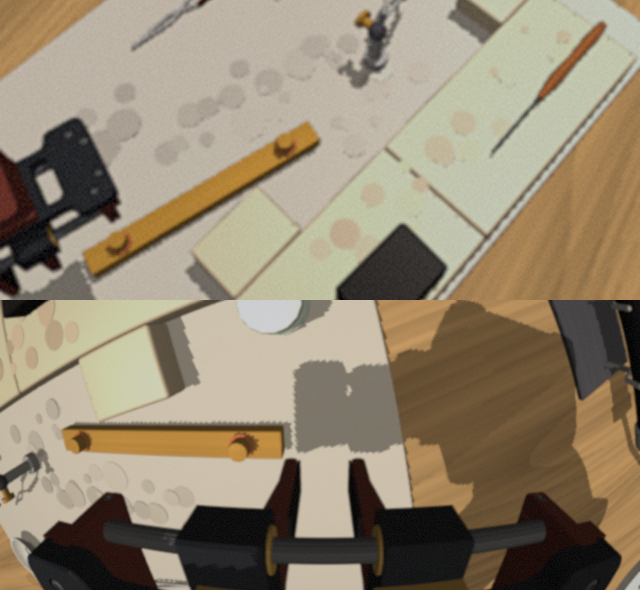

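Run:
```python
from h import *
p=snap("scene")
for uv in ((303,260.7),(309.7,269.2),(192.2,326),(198.2,335.7)): print(np.round(H(onz(p,uv,.026))*1000))
p2=manip.snapshot("side")
for pp in (p,p2):
  for b in manip.boxes_of(pp,"handle_center")[:1]: print(np.round(H(onz(pp,b["xy"],.025))*1000),b["conf"])
st()
```

```text
[31. -3.]
[51. -7.]
[ -21. -213.]
[  -1. -216.]
[  18. -115.] 0.9
[   7. -101.] 0.74
t 6.67 hearth [ -20.  -247.3] z 151.0 a 13.9 F [-0.2  0.1  0.2] w 0.004
```

The bar measures centre (15,-110) mm at 13.9°, as planned. The shut fingers are in line behind its far end. I'll lower and start the axial push.

carry_out --motion '[[[0,0,-3],0],[[0,0,-5],0],[[0,0,-5.5],0],[[0.3,0.7,-5.5],0],[[0.6,1.4,-5.5],0]]'

```text
time: 7.3
tcp_pos: [0.4775, -0.2743, 0.097]
ee_rot: [3.074, -0.648, 0.002]
contact_force: [0.2, 0.4, 0.2]
width: 0.0005
```

carry_out --motion '[[[0.3,0.6,0],0],[[0.6,1.3,0],0],[[0.9,2,0],0],[[1.2,2.7,0],0],[[1.5,3.4,0],0]]'

```text
time: 7.92
tcp_pos: [0.4924, -0.2409, 0.0969]
ee_rot: [3.073, -0.647, 0.003]
contact_force: [-2.5, -5.8, 4.4]
width: 0.0005
```

carry_out --motion '[[[0.3,0.7,0],0],[[0.6,1.4,0],0],[[0.9,2,0],0],[[1.2,2.7,0],0],[[1.4,3.2,0],0]]'

```text
time: 8.55
tcp_pos: [0.5063, -0.2089, 0.0969]
ee_rot: [3.073, -0.647, 0.002]
contact_force: [-2.0, -5.3, 4.3]
width: 0.0003
```

Run:
```python
from h import *
st()
snap("wrist","w5.png");snap("scene","s4.png")
a=cv2.imread('pics/s4.png');b=cv2.imread('pics/w5.png')
cv2.imwrite('pics/m4.png',np.vstack([cv2.resize(a[180:330,180:446],None,fx=3,fy=3,interpolation=2)[:,:798],cv2.copyMakeBorder(b[200:350],0,0,0,158,0)]))
```

```text
t 8.55 hearth [   1.3 -163.6] z 96.9 a 13.9 F [-2.  -5.3  4.3] w 0.0
```

View pics/m4.png

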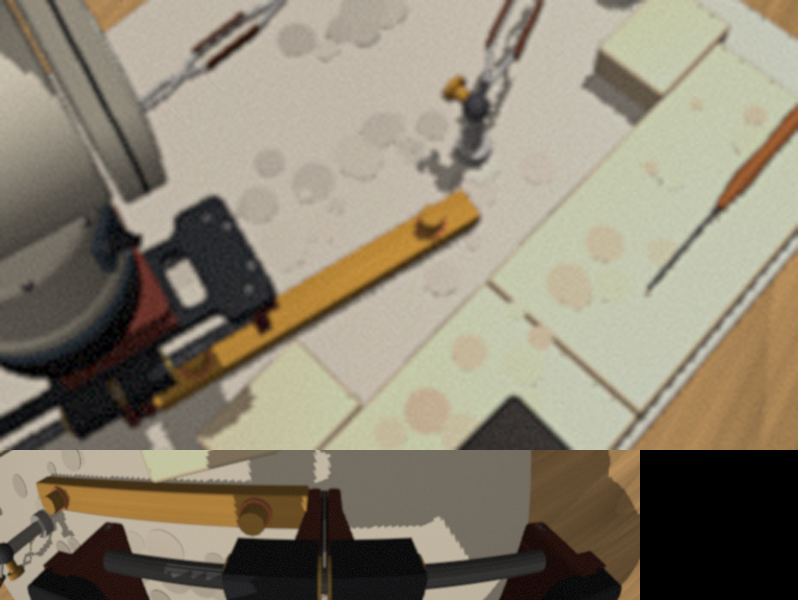

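Run:
```python
from h import *
p=snap("scene")
e=[H(onz(p,uv,.026))*1000 for uv in ((333.7,243.7),(339.7,251.4))]
print(np.round(e),st())
# lower/front edge angle via brass mask top edge line
hsv=cv2.cvtColor(p["pixels"],cv2.COLOR_RGB2HSV);m=cv2.inRange(hsv,(10,150,70),(28,255,255))
n,l,s,c=cv2.connectedComponentsWithStats(m[180:330,180:446]);i=1+np.argmax(s[1:,4]);print(s[i])
ys,xs=np.where(l==i);P=[]
for u in range(280,330,2):   # front (lower image) boundary columns: top & bottom
    v=ys[xs+180==u]
    if len(v): P.append((u,v.min()+180,v.max()+180))
P=np.array(P,float)
for k,z in((1,.026),(2,.018)):
    h=np.array([H(onz(p,(r[0],r[k]),z))*1000 for r in P]);f=np.polyfit(h[:,1],h[:,0],1);print('a',np.degrees(np.arctan(f[0])),'x at y=-50,0',np.polyval(f,[-50,0]))
```

```text
t 8.7 hearth [   1.1 -163.1] z 96.5 a 14.0 F [-0.4 -0.2  0.4] w 0.001
[[48. 60.]
 [67. 56.]] None
[  51   64  108   72 1264]
a 13.81678984028739 x at y=-50,0 [20.31106524 32.60778014]
a 13.805413147913955 x at y=-50,0 [38.86933577 51.15552266]
```

It holds at 13.8°, with about 15 mm clear of the nut and 9 mm clear of the brick corner. About 80 mm more to go.

carry_out --motion '[[[0.3,0.6,0],0],[[0.6,1.3,0],0],[[0.9,2,0],0],[[1.2,2.7,0],0],[[1.4,3.3,0],0]]'

```text
time: 9.32
tcp_pos: [0.5199, -0.1759, 0.0965]
ee_rot: [3.073, -0.648, 0.001]
contact_force: [-2.2, -5.1, 3.8]
width: 0.0003
```

carry_out --motion '[[[0.3,0.6,0],0],[[0.6,1.3,0],0],[[0.8,1.9,0],0],[[1.1,2.5,0],0],[[1.3,3,0],0]]'

```text
time: 9.95
tcp_pos: [0.5328, -0.1459, 0.0965]
ee_rot: [3.073, -0.648, 0.0]
contact_force: [-2.0, -5.1, 5.8]
width: 0.0004
```

Run:
```python
from h import *
st()
snap("wrist","w6.png");p=snap("scene","s5.png")
a=cv2.imread('pics/s5.png');b=cv2.imread('pics/w6.png')
cv2.imwrite('pics/m5.png',np.vstack([cv2.resize(a[170:310,200:466],None,fx=3,fy=3,interpolation=2)[:,:798],cv2.copyMakeBorder(b[180:350],0,0,0,158,0)]))
```

```text
t 9.95 hearth [ 16.7 -97. ] z 96.5 a 14.0 F [-2.  -5.1  5.8] w 0.0
```

View pics/m5.png

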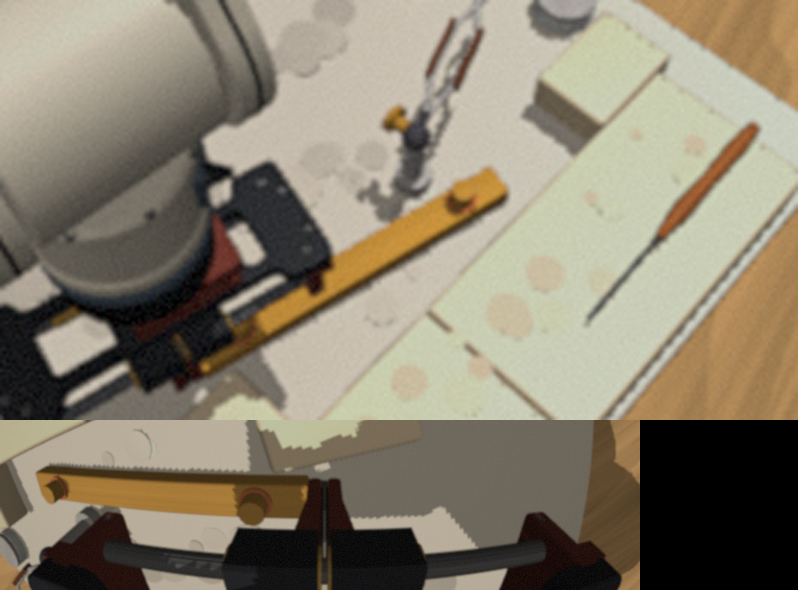

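Run:
```python
from h import *
p=snap("scene")
print(np.round([H(onz(p,uv,.026))*1000 for uv in ((363,225.7),(368.7,232.4))]))
hsv=cv2.cvtColor(p["pixels"],cv2.COLOR_RGB2HSV);m=cv2.inRange(hsv,(10,150,70),(28,255,255))[:300]
n,l,s,c=cv2.connectedComponentsWithStats(m);i=1+np.argmax(s[1:,4])
ys,xs=np.where(l==i)
h=np.array([H(onz(p,(u,ys[xs==u].max()),.018))*1000 for u in range(300,360,2)]);f=np.polyfit(h[:,1],h[:,0],1);print('a',np.degrees(np.arctan(f[0])),'upper edge x at y=-80,0,91',np.polyval(f,[-80,0,91]))
```

```text
[[ 63. 127.]
 [ 80. 124.]]Traceback (most recent call last):
  File "<stdin>", line 7, in <module>
    return umr_maximum(a, axis, None, out, keepdims, initial, where)
ValueError: zero-size array to reduction operation maximum which has no identity
```

The post end is now at (72,126) mm, well behind the post. The far end still needs about 16 mm to clear the brick corner. I'll push that, then back off and lift.

carry_out --motion '[[[0.2,0.5,0],0],[[0.4,1,0],0],[[0.6,1.5,0],0],[[0.6,1.5,0],0]]'

```text
time: 10.6
tcp_pos: [0.5387, -0.1304, 0.0961]
ee_rot: [-3.074, 0.648, 0.0]
contact_force: [0.3, -1.5, 1.4]
width: 0.0002
```

carry_out --motion '[[[-0.4,-1,0],0],[[-0.8,-2,0],0],[[-0.8,-2,3],0],[[-0.8,-2,6.5],0],[[-0.8,-2,6.5],0]]'

```text
time: 11.22
tcp_pos: [0.5318, -0.1517, 0.1633]
ee_rot: [3.073, -0.649, 0.007]
contact_force: [-0.2, 0.3, 0.7]
width: 0.0004
```

carry_out --motion '[[[0,0,0],0],[[0,0,0],0]]' --claw 1

```text
time: 11.48
tcp_pos: [0.53, -0.1506, 0.16]
ee_rot: [-3.074, 0.649, 0.003]
contact_force: [-0.2, 0.3, 0.7]
width: 0.0171
```

Run:
```python
from h import *
st()
p=snap("scene","s6.png")
hsv=cv2.cvtColor(p["pixels"],cv2.COLOR_RGB2HSV);m=cv2.inRange(hsv,(10,150,70),(28,255,255))[:330]
n,l,s,c=cv2.connectedComponentsWithStats(m);
for i in range(1,n):
    if s[i,4]>200: print(s[i],np.round(H(onz(p,c[i],.024))*1000))
# fit whole bar to mask
from scipy.optimize import minimize
best=[i for i in range(1,n) if s[i,4]>200 and abs(H(onz(p,c[i],.024))[1]-.04)<.1]
mk=np.isin(l,best)
P3=np.array([[x,y] for x in (-11,11) for y in (-110,110)])
def sil(v):
    r=np.radians(v[2]);pts=[]
    for x,y in P3:
        X=W((v[0]+x*np.cos(r)+y*np.sin(r))/1000,(v[1]-x*np.sin(r)+y*np.cos(r))/1000)
        for z in (.014,.026): pts.append(proj(p,[*X,z]))
    k=np.zeros(m.shape,np.uint8);cv2.fillConvexPoly(k,np.round(cv2.convexHull(np.array(pts,np.float32))*16).astype(int),1,shift=4);return k>0
r=minimize(lambda v:-(sil(v)&mk).sum()/(sil(v)|mk).sum(),[57,38,14],method='Nelder-Mead',options=dict(initial_simplex=[[57,38,14],[63,38,14],[57,46,14],[57,38,9]]))
print(r.x,r.fun)
print(goal(*r.x[:],-30,-35))
```

```text
t 11.47 hearth [  14.7 -102.1] z 160.0 a 14.0 F [-0.2  0.3  0.7] w 0.017
[ 569   72   71   90 2529] [285. 726.]
[ 272  223  103   67 1319] [48. 28.]
[ 610  225   30   80 1536] [463. 404.]
[51.96036648 46.36066736 13.48101378] -0.7449464922711059
(array([ 1.8 , 12.62]), np.float64(0.5))
```

Run:
```python
from h import *
p=snap("scene");d=snap("side")
print('knob',np.round(H(onz(p,(331.4,209.7),.07))*1000),np.round(H(onz(d,(304.7,193.7),.07))*1000))
st();print(goal(51,39,13.9,-38,-27))
```

```text
knob [12. 92.] [13. 91.]
t 11.62 hearth [  15.1 -102. ] z 160.2 a 14.0 F [ 1.4 -0.5 -0.1] w 0.029
(array([ 1.95, 10.88]), np.float64(0.1))
```

carry_out --motion '[[[-1,0.5,2],0],[[-0.5,5,2],0],[[1,10,2],0],[[1.5,10.8,2],0],[[1.5,10.8,0],0]]' --claw 1

```text
time: 12.25
tcp_pos: [0.5471, -0.042, 0.1617]
ee_rot: [-3.074, 0.645, -0.004]
contact_force: [0.4, -0.8, -0.3]
width: 0.079
```

Run:
```python
from h import *
st();print(goal(51,39,13.9,-40,-31))
snap("wrist","w7.png");p=snap("scene","s7.png")
a=cv2.imread('pics/s7.png');b=cv2.imread('pics/w7.png')
cv2.imwrite('pics/m6.png',np.vstack([cv2.resize(a[170:300,240:453],None,fx=3,fy=3,interpolation=2)[:,:640],b[130:340]]))
```

```text
t 12.25 hearth [13.   7.7] z 161.7 a 13.9 F [ 0.4 -0.8 -0.3] w 0.079
(array([-0.17,  0.02]), np.float64(-0.0))Traceback (most recent call last):
  File "<stdin>", line 5, in <module>
    return _nx.concatenate(arrs, 0, dtype=dtype, casting=casting)
           ~~~~~~~~~~~~~~~^^^^^^^^^^^^^^^^^^^^^^^^^^^^^^^^^^^^^^^
ValueError: all the input array dimensions except for the concatenation axis must match exactly, but along dimension 1, the array at index 0 has size 639 and the array at index 1 has size 640
```

Run:
```python
import cv2,numpy as np
a=cv2.imread('pics/s7.png');b=cv2.imread('pics/w7.png')
cv2.imwrite('pics/m6.png',np.vstack([cv2.resize(a[170:300,240:460],(640,378),interpolation=2),b[130:340]]))
```

```text
(no output)
```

View pics/m6.png

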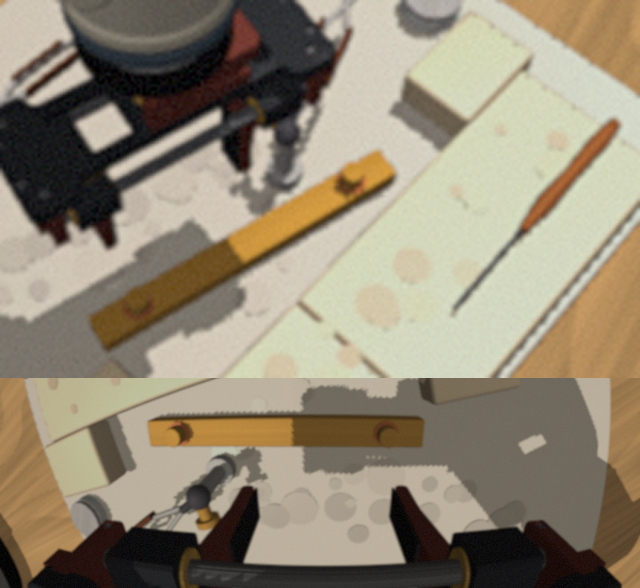

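The wrist view shows the bar parallel to the jaws. The left finger is about 10 mm from the clamp, so I'll shift a little to -y before going down. First, a check of the bar pose from the scene corners (271,280), (277,290), (371,222) and (376,230).

Run:
```python
from h import *
p=snap("scene")
e=np.array([H(onz(p,uv,.026))*1000 for uv in ((270.6,279.7),(276.8,289.3),(370.3,222),(375.5,229.8))]);print(np.round(e))
c=e.mean(0);d=e[2:].mean(0)-e[:2].mean(0);a=np.degrees(np.arctan2(*d));print(c,a,np.hypot(*d))
print(goal(*c,a,-42,-32),goal(*c,a,-42,-22))
```

```text
[[ 14. -69.]
 [ 35. -73.]
 [ 68. 143.]
 [ 86. 137.]]
[51.0687565  34.59319394] 13.942186421535068 217.50954145593187
(array([-0.2 , -0.47]), np.float64(0.0)) (array([ 0.71, -0.87]), np.float64(0.0))
```

Bar centre (51,35) mm at 13.9°, so it's clear of the -y brick by about 5–7 mm. I'll lower in front of it, then plough in while turning.

carry_out --motion '[[[-0.2,-0.5,0],0],[[-0.2,-0.5,-3],0],[[-0.2,-0.5,-5.5],0],[[-0.2,-0.5,-6.5],0],[[-0.2,-0.5,-6.5],0]]'

```text
time: 13.02
tcp_pos: [0.5437, -0.048, 0.0961]
ee_rot: [3.074, -0.649, -0.001]
contact_force: [0.4, -0.1, -0.5]
width: 0.0879
```

Run:
```python
from h import *
st();print(goal(51,34.6,13.9,-42,-21),goal(89,46,0,-42,-21))
```

```text
t 13.03 hearth [10.6  1.3] z 96.1 a 14.0 F [ 0.4 -0.1 -0.5] w 0.088
(array([ 0.93, -0.41]), np.float64(0.1)) (array([ 5.7 , -0.72]), np.float64(14.0))
```

carry_out --motion '[[[0.5,-0.2,0],0],[[0.9,-0.4,0],0],[[1.4,-0.4,0],1.3],[[1.9,-0.4,0],2.7],[[2.3,-0.5,0],4]]'

```text
time: 13.65
tcp_pos: [0.5666, -0.0526, 0.0963]
ee_rot: [3.095, -0.539, -0.002]
contact_force: [-6.4, 0.4, 4.6]
width: 0.0876
```

carry_out --motion '[[[0.5,0,0],1.4],[[1,0,0],2.8],[[1.5,-0.1,0],4.2],[[1.8,-0.1,0],5],[[1.8,-0.1,0],5]]'

```text
time: 14.28
tcp_pos: [0.5852, -0.0536, 0.0962]
ee_rot: [3.115, -0.404, 0.001]
contact_force: [-3.3, -0.5, 0.3]
width: 0.0874
```

```bash
cat > fit.py <<'E'
from h import *
from scipy.optimize import minimize
P3=np.array([[x,y] for x in (-11,11) for y in (-110,110)])
def fit(p,v0):
    hsv=cv2.cvtColor(p["pixels"],cv2.COLOR_RGB2HSV);m=cv2.inRange(hsv,(10,140,50),(28,255,255))
    roi=np.zeros_like(m);R=np.array([proj(p,[*W(x,y),.026]) for x,y in ((-.03,-.09),(.045,-.09),(.105,-.085),(.105,.195),(.045,.17))],int)
    cv2.fillPoly(roi,[cv2.convexHull(R)],255);m&=roi
    ys,xs=np.where(m>0)
    def sil(v):
        r=np.radians(v[2]);pts=[]
        for x,y in P3:
            X=W((v[0]+x*np.cos(r)+y*np.sin(r))/1000,(v[1]-x*np.sin(r)+y*np.cos(r))/1000)
            for z in (.014,.026): pts.append(proj(p,[*X,z]))
        k=np.zeros(m.shape,np.uint8);cv2.fillConvexPoly(k,np.round(cv2.convexHull(np.array(pts,np.float32))*16).astype(int),1,shift=4);return k>0
    M=m>0
    v0=np.array(v0,float)
    r=minimize(lambda v:-(sil(v)&M).sum()/(sil(v)|M).sum(),v0,method='Nelder-Mead',options=dict(initial_simplex=[v0,v0+[6,0,0],v0+[0,8,0],v0+[0,0,-4]]))
    return np.round(r.x,1),round(r.fun,3)
E
python3 - <<'E'
from fit import *
st();s,p0,b=tool();h=H(p0)*1000
print(goal(89,46,0,-42,-21))
p=snap("scene","s8.png");print(fit(p,(72,38,5)));d=snap("side","d8.png");print(fit(d,(72,38,5)))
E
```

```text
t 14.28 hearth [52.6  2.8] z 96.2 a 4.9 F [-3.3 -0.5  0.3] w 0.087
(array([ 1.54, -0.15]), np.float64(4.9))
(array([77.4, 38.2,  4.9]), np.float64(-0.81))
(array([78.1, 37.8,  5.7]), np.float64(-0.447))
```

Going well: bar fitted at (77,38) mm, 4.9°, forces under 7 N. I'll finish the turn against the back bricks.

carry_out --motion '[[[0.4,0,0],1.3],[[0.8,0,0],2.6],[[1.1,-0.1,0],3.8],[[1.4,-0.1,0],4.9],[[1.4,-0.1,0],4.9]]'

```text
time: 15.0
tcp_pos: [0.5994, -0.0546, 0.0961]
ee_rot: [3.13, -0.271, 0.002]
contact_force: [-2.7, 0.2, -0.8]
width: 0.0876
```

Run:
```python
from fit import *
st();print(goal(89,46,0,-42,-21))
p=snap("scene","s9.png");print(fit(p,(87,40,0)))
```

```text
t 15.0 hearth [66.7  4.3] z 96.1 a 0.0 F [-2.7  0.2 -0.8] w 0.088
(array([ 0.13, -0.05]), np.float64(0.0))
(array([86.9, 48. , -0.1]), np.float64(-0.658))
```

Not yet touching the bricks. I'll creep on until the force rises.

carry_out --motion '[[[0.1,0,0],0],[[0.15,0,0],0],[[0.2,0,0],0],[[0.2,0,0],0]]'

```text
time: 15.55
tcp_pos: [0.6001, -0.0545, 0.0961]
ee_rot: [3.13, -0.271, -0.003]
contact_force: [-5.3, -0.7, 3.0]
width: 0.0879
```

carry_out --motion '[[[0.1,0,0],0],[[0.2,0,0],0],[[0.2,0,0],0]]'

```text
time: 15.92
tcp_pos: [0.6005, -0.0545, 0.096]
ee_rot: [3.13, -0.272, -0.009]
contact_force: [-11.5, 0.2, 8.3]
width: 0.088
```

carry_out --motion '[[[0.1,0,0],0],[[0.2,0,0],0],[[0.2,0,0],0]]'

```text
time: 16.3
tcp_pos: [0.6009, -0.0543, 0.0958]
ee_rot: [-3.13, 0.272, 0.015]
contact_force: [-15.5, 0.4, 11.9]
width: 0.0876
```

Run:
```python
from fit import *
st();s=manip.sense();print(np.round(s["torque"],2))
p=snap("scene","s10.png");print(fit(p,(87,40,0)))
```

```text
t 16.3 hearth [68.1  4.8] z 95.8 a 0.1 F [-15.5   0.4  11.9] w 0.088
[-0.03  2.68  0.  ]
(array([87.2, 47.9, -0.1]), np.float64(-0.647))
```

carry_out --motion '[[[0,0,0],1],[[0,0,0],1],[[-0.1,0,0],0],[[-0.1,0,0],-1],[[-0.1,0,0],-1]]'

```text
time: 16.98
tcp_pos: [0.6002, -0.054, 0.0957]
ee_rot: [-3.127, 0.297, 0.013]
contact_force: [-14.6, 2.0, 10.1]
width: 0.0881
```

Run:
```python
from fit import *
st();s=manip.sense();print(np.round(s["torque"],2))
```

```text
t 16.98 hearth [67.4  5. ] z 95.7 a 1.0 F [-14.6   2.   10.1] w 0.088
[0.77 2.33 0.72]
```

The moment about z is about 0 at 15 N, so both fingers loaded evenly and the handle is flat against the bricks. I'll back off gently, lift clear and check.

carry_out --motion '[[[-0.6,0.1,0],0],[[-1.2,0.2,0],0.5],[[-1.6,0.2,0],1],[[-1.6,0.2,4],1],[[-1.6,0.2,8],1]]'

```text
time: 17.6
tcp_pos: [0.5877, -0.0526, 0.1767]
ee_rot: [-3.13, 0.271, 0.001]
contact_force: [0.2, 0.3, 0.0]
width: 0.0878
```

carry_out --motion '[[[-1,-4,6],0],[[-4,-9,12],0],[[-8,-14,15],0],[[-13,-18,15],0],[[-18,-22,15],0]]'

```text
time: 18.23
tcp_pos: [0.4343, -0.251, 0.325]
ee_rot: [3.128, -0.27, 0.005]
contact_force: [0.7, -1.2, 0.4]
width: 0.088
```

carry_out --motion '[[[-3,-5,0],0],[[-6,-10,0],0],[[-6,-10,0],0],[[-6,-10,0],0]]'

```text
time: 18.73
tcp_pos: [0.375, -0.3493, 0.3235]
ee_rot: [-3.13, 0.273, -0.001]
contact_force: [0.5, -1.0, -0.5]
width: 0.0879
```

Run:
```python
from fit import *
st()
p=snap("scene","s11.png");d=snap("side","d11.png");print(fit(p,(87,40,0)),fit(d,(87,40,0)))
for k,z in dict(borax_dish=.02,flux_jar=.033,solder_tin=.02,charcoal=.057,tweezers=.015,third_hand=.045).items():
    for b in manip.boxes_of(p,k)[:1]+manip.boxes_of(d,k)[:1]: print(k,np.round(b["xy"],1),round(b["conf"],2))
a=cv2.imread('pics/s11.png');b=cv2.imread('pics/d11.png')
cv2.imwrite('pics/m7.png',np.vstack([cv2.resize(a[160:320,230:430],(600,480),interpolation=2)[60:400],cv2.resize(b[110:250,190:390],(600,420),interpolation=2)[:260]]))
```

```text
t 18.73 hearth [-104.  -324.5] z 323.5 a 0.1 F [ 0.5 -1.  -0.5] w 0.088
(array([86.9, 47.9, -0. ]), np.float64(-0.638)) (array([91.6, 39. , -0.4]), np.float64(-0.679))
borax_dish [338.1 144.2] 0.66
borax_dish [287.4 270.3] 0.9
flux_jar [216.9 385.1] 0.9
flux_jar [379.3 127.4] 0.62
solder_tin [386.8 172.1] 0.6
solder_tin [246.4 249.8] 0.73
charcoal [345.9 339.2] 0.64
charcoal [303.9 131.9] 0.93
tweezers [251.2 195.7] 0.7
tweezers [372.7 229.9] 0.75
third_hand [340.5 204.7] 0.64
third_hand [295.  205.3] 0.73
```

View pics/m7.png

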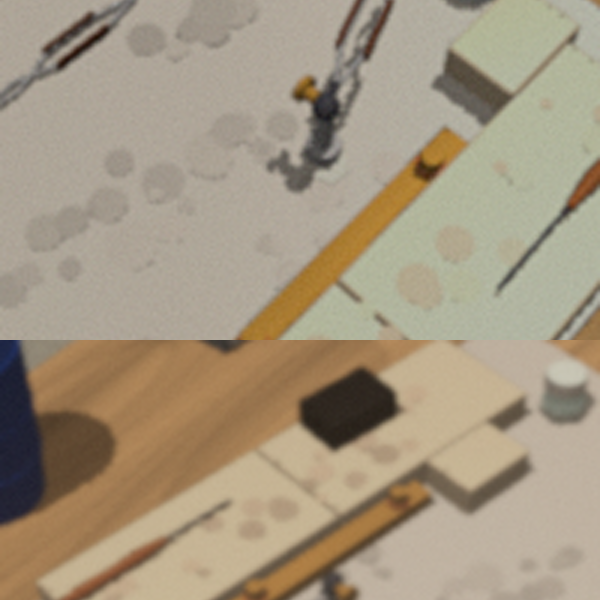

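The handle lies in the bay along the back bricks, behind the post, and every bystander is where it was. As a last check I'll test numerically that it's flush at both ends, by comparing the bar's front top edge with the bay line.

Run:
```python
from fit import *
for nm in ("scene","side"):
    p=snap(nm);im=p["pixels"].astype(np.float32)
    hsv=cv2.cvtColor(p["pixels"],cv2.COLOR_RGB2HSV)
    for y in (-.06,-.03,0.0,.03,.06,.11,.14):
        xs=np.arange(.06,.112,.001);uv=np.array([proj(p,[*W(x,y),.026]) for x in xs],np.float32)
        S=cv2.remap(hsv[:,:,1],uv[:,0],uv[:,1],1).ravel();V=cv2.remap(hsv[:,:,2],uv[:,0],uv[:,1],1).ravel()
        on=xs[(S>130)&(V>95)]*1000
        print(nm,y,'bar x from/to',on.min() if len(on) else None,on.max() if len(on) else None)
```

```text
scene -0.06 bar x from/to 80.00000000000001 96.00000000000003
scene -0.03 bar x from/to 80.00000000000001 95.00000000000003
scene 0.0 bar x from/to 80.00000000000001 96.00000000000003
scene 0.03 bar x from/to 80.00000000000001 96.00000000000003
scene 0.06 bar x from/to 80.00000000000001 96.00000000000003
scene 0.11 bar x from/to 80.00000000000001 96.00000000000003
scene 0.14 bar x from/to 80.00000000000001 96.00000000000003
side -0.06 bar x from/to 79.00000000000001 98.00000000000003
side -0.03 bar x from/to 75.00000000000001 98.00000000000003
side 0.0 bar x from/to 75.00000000000001 99.00000000000003
side 0.03 bar x from/to 75.00000000000001 99.00000000000003
side 0.06 bar x from/to 75.00000000000001 99.00000000000003
side 0.11 bar x from/to 75.00000000000001 102.00000000000003
side 0.14 bar x from/to 75.00000000000001 99.00000000000003
```

The bar is parallel and flush along its whole length, from y = -60 to 140 mm. Handing in.

```bash
python3 -c "
from h import *
print(manip.finish_job())"
```

```text
the job is handed in; nothing more can be done
None
```

The handle now lies flat along the back bricks inside the bay, and I've handed the job in after about 19 s of robot time. I lined it up with two fingertips on its long side. Then I pushed its far end so the post end slid in behind the post, and finally pushed and turned the other end in. It was never gripped or lifted.

**Last checks**
- **Fit:** the bar's front edge sits at the same depth at every point checked along its length, at 0° in the scene view. It pressed evenly on the bricks at about 15 N, with no turning moment.
- **Forces:** the largest wrist force I read was about 20 N, against the 120 N limit.
- **Other items:** the dish, jar, tin, charcoal, tweezers and third hand showed no shift beyond detector noise. I checked the pick only by eye in the last picture. The gripper was well clear at hand-in.
- **Disagreement:** the scene and side fits of the handle's centre differed by about 5 mm into the bay and 9 mm along it (48 and 39 mm). The side fit also read -0.4° of tilt. Part of the bar was hidden by the brick edge; either reading puts it within the side bricks.

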